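# Clear the modelling board, slide it out to its line and hold it down

### The job

First pick the two small plaster casts off the wooden board and drop them into the grey tub. Then slide the board straight outward along the white riser, without lifting it or letting it tip, until the dark line across the board is flush with and parallel to the riser's outer edge, where the board is too far out to balance by itself. Finish while still holding the board's tail down flat on the riser, do not let go, and leave the jar and the turned plaster model alone.

Things in the scene. Friction and masses are not known exactly. Their poses are not given: they have to be found in the camera images.
- stand: White laminated wooden riser, a fixed low bridge on the table, 360 mm long (its x), 220 mm wide (its y), flat top 90 mm above the table. Origin: centre of its underside. Its x axis points outward, the way the board is to be slid (roughly to the robot's left, yaw varies); no fences or guides on it. The board slides on it with friction of about 0.4.
- edge (a point): Middle of the riser's outer top edge (180 mm from the riser's origin along x, 90 mm up). Axes as the riser: x outward, y along the edge, z up. The edge is 220 mm long and shows on both sides of the board.
- board: Loose plywood board lying on the riser, somewhat askew, its outer end already sticking out a little over the outer edge: 360 mm long (its x, towards the outer end), 110 mm wide (y), 18 mm thick, 0.35 to 0.7 kg with cleat. Origin: centre of its underside. Its centre of mass is about 17 mm from the origin towards the tail (-x), that is 43 mm further out than the line: with the line at the edge the board tips off unless its tail is held down (about 2 to 3.5 N at the cleat).
- mark (a point): The dark line, 2.5 mm wide, running across the board's top and down both sides, 60 mm from the board's origin towards the tail (-x). This point is the middle of the line at the board's underside; axes as the board.
- cleat (a point): Centre of the cleat, a wooden bar fixed upright across the board's tail, to hold it by: 24 mm thick (board's x), 80 mm wide (y), 50 mm tall, standing on the board's top face. The point is half-way up it, 25 mm above the board's top face, 145 mm from the board's origin and 85 mm from the line, both along -x; 23 mm of board remains behind the cleat. Axes as the board.
- drum_mid (a point): Centre of the round plaster cast, an upright cylinder 32 mm in diameter and 42 mm tall, 50 g, standing loose on the board.
- block_mid (a point): Centre of the square plaster cast, 30 x 30 mm and 42 mm tall, 60 g, standing loose on the board; x and y axes square to its sides.
- tub_floor (a point): Open grey plastic tub on the table, round, 80 mm tall, inner diameter 104 mm at the floor and 122 mm at the mouth, wall 4 mm, 0.3 kg, loose. The point is the centre of its inner floor, 5 mm above the table.
- jar: Glass jar with lid, 68 mm in diameter, 75 mm tall; bystander near the tub. Origin: centre of its underside.
- model: Small turned plaster model, 80 mm in diameter at the foot, 92 mm tall; bystander on the table behind the tail end of the riser. Origin: centre of its underside.
There are look-alikes about, which are no part of the job. What is shaped like the part that bears block_mid but pink or turquoise is not meant.

How it is judged:
On the way, in this order (a step that is already met when the one before it is completed fails the run):
1. both casts lie in the tub while the board's line is still at least 50 mm short of the riser's edge (horizontal distance between each of drum_mid, block_mid and tub_floor below 0.06 m and z of drum_mid in the frame of tub_floor between 0 and 0.075 m and z of block_mid in the frame of tub_floor between 0 and 0.075 m and x of mark in the frame of edge below -0.05 m), for 0.2 s.
2. the board's line is at the riser's edge, the board flat and held (x of mark in the frame of edge between -0.007 and 0.007 m and angle between the x axis of mark and the x axis of edge, either way round below 0.07 rad and y of mark in the frame of edge between -0.05 and 0.05 m and angle between board's own z axis and vertical below 0.04 rad and contact force between the fingers and board above 0.5 N and contact force between board and stand above 0.5 N), for 0.2 s.
At the end, for the whole second after the job is handed in: Both casts inside the upright tub; the line within 7 mm of the riser's outer edge, within 0.07 rad of parallel and 50 mm of its middle; board still, flat (tilt under 0.04 rad), bearing on the riser with over 0.5 N and held by the fingers with over 0.5 N (all of step 2 and horizontal distance between each of drum_mid, block_mid and tub_floor below 0.06 m and z of drum_mid in the frame of tub_floor between 0 and 0.075 m and z of block_mid in the frame of tub_floor between 0 and 0.075 m and angle between tub_floor's own z axis and vertical below 0.1 rad and linear speed of board below 0.02 m/s); the arm keeps its last pose, push and grip.
It fails at once if the board tips (more than 0.15 rad) (angle between board's own z axis and vertical above 0.15 rad).
It fails at once if the board is lifted more than 12 mm off the riser at its line (z of mark in the frame of edge above 0.012 m).
It fails at once if the jar or the plaster model is moved more than 30 mm (distance of any of jar, model from where it was at the start of the episode above 0.03 m).
It also fails if it takes over 72 s, if anything falls off the work surface, if the arm or the gripper's body presses on something with over 40 N, if the wrist force passes 120 N, or if a joint passes its speed limit or range.

### The arm

A 7-joint arm with a two-finger parallel gripper is mounted at the origin on the work surface. World frame = base frame: x ahead of the robot, y to its left, z up, the work surface at z = 0. Lengths are in m, angles in rad, forces in N, time in s.
With the tool pointing down it reaches from about 0.4 to 0.875 m from the base axis. Payload 4.4 kg.
Tool frame: the origin (TCP) lies midway between the tips of the shut fingers; the grasp point (between the pads) lies r.grip_point_offset behind it (r.grip_point_offset is the distance from the TCP to the grasp point, in m); z points along the fingers, y is the direction in which the jaws open and shut (so a half turn about z gives the same grasp; the last joint's range is limited). The gripper opens to 85 mm and grips with 20 to 120 N. Pads are 22 mm wide; open, the fingers measure 114 mm over their backs; the gripper's body (76 mm by 85 mm) begins 54 mm behind the grasp point. The pads swing forward as they close: fully open they stand 13 mm farther back than shut.
Start: joints at [-0.066, 0.628, 0.038, 1.517, -0.027, 0.996, -0.02], TCP at [0.65, 0, 0.231] pointing down, gripper open.
Joint ranges: [-3.06, 3.06], [-0.37, 2.12], [-1.25, 1.32], [0.18, 2.47], [-1.1, 4.24], [0.23, 1.98], [-2.94, 2.94]. Speed limits (rad/s): [2.57, 2.57, 3.14, 3.14, 3.14, 3.14, 3.14].

### API

Orientations are given as a unit quaternion [w, x, y, z].
In Python, from cell import monitor, vision, r, finder gives the robot as it stands. The module is installed in compiled form; this text tells all that it offers.
- The arm moves only by the shell command python3 -m jog 'ROWS' [FORCE]. ROWS is JSON, a list that holds one entry, the list of rows, each a list of 7 numbers: the shift along the tool's x, y, z in cm, then the turn, a rotation vector about the tool's x, y, z in degrees, then the opening in per cent of the stroke, from 0 (shut) to 100 (fully open). In form: [[[tx, ty, tz, ax, ay, az, hand], ...]]. A call has exactly 10 rows; each row shifts and turns the pose as measured when the row begins, along the tool's axes as they then stand; what a row does not reach is not made up. A row lasts 1/8 s, in which the tool goes at most 62.5 mm and 10.7 degrees, less where a joint would pass 70% of its speed; a pose out of reach is approached as far as the arm can. A call is refused whole if a number of a shift passes 6.25 or a number of a turn 10.7, either way. A call with a gripper value outside its range is refused whole. The fingers move at their own pace and stop on an object; FORCE is the grip in N (left out, the last holds). Time passes only in rows, so rows that do not move let the fingers close, or fill a call up. It gives the time, the measured TCP pose, the force and the opening at its end, in the units of the state.
- monitor.observe(): the state, without advancing time (a new reading comes with each control period).
- vision.camera(name): name is "scene" or "side" or "wrist"; returns a dict with "image" (384x512x3 uint8, red, green, blue), "z_map" (384x512 float32, m along the optical axis (not along the pixel's ray), 0 where there is no reading), "K" (3x3 intrinsics, pixels), "k1" (the pictures are not rectified: a ray, as slopes to the right and down, at radius r is drawn at 1 + k1 r^2 times it, then the intrinsics apply), "extrinsics" (4x4, takes a point from camera to world coordinates). Camera axes: x right, y down, z forward; pixel columns grow to the right and rows downward; lengths in m; the calibration is good to about 2 mm. A picture is of the moment at which its call begins.
- r.sign_off(): hands the job in, once; it reports no verdict.
Trained networks look in a picture, given as the dict that the camera call returned (one of the last four; its "shot" number tells which), for a name from the list of things; names that differ only in an ending like _2 or _b are one class to them, and where a whole thing is asked for, a point or a joint stands for the part that bears it (a point fixed in the world has none). Each returns a list of dicts, best first, with "confidence" (0 to 1); they miss things now and then, are a little off and sometimes report something else, mostly with a low value. They report only what shows in the picture. A call takes as long as a camera call. They do not tell look-alikes from the thing itself.
- finder.find_in(picture, query): "location" ([x, y, z] in m, in world coordinates, good to about 4 mm: the middle of the surface that is visible of it).
The state is a dict: "time_s": time; "joints": joint angles; "joint_vel": joint speeds; "tau": joint torques, N m; "eef_pos": TCP position; "tcp_rot": TCP orientation; "force": force on the tool from outside, world axes, zero at the start; "wrist_torque": the same for the moment, N m; "grip_width": finger opening in m.
Only numpy, scipy, OpenCV 4.12 (cv2) and the standard library are available. Lean on these libraries where they do the work, as an engineer would, in place of code of your own. Each camera call takes 0.05 s, during which the arm holds its last target.

## Working session

There is one attempt and no reset: what is moved stays moved. The work goes in short steps, Python scripts to look and compute and a shell command to move; the robot and the scene stay as the last step left them, time stands still between calls to the robot, and variables do not carry over. Pictures are saved under pics/ and viewed, and the job is handed in when it is done.

```bash
mkdir -p pics; cat > h.py <<'E'
import numpy as np, cv2
from cell import monitor, vision, r, finder
def save(c,n): cv2.imwrite('pics/'+n+'.png',cv2.cvtColor(c['image'],cv2.COLOR_RGB2BGR))
def cloud(c):
    K=c['K'];h,w=c['z_map'].shape
    u,v=np.meshgrid(np.arange(w),np.arange(h))
    xd=(u-K[0,2])/K[0,0]; yd=(v-K[1,2])/K[1,1]
    x,y=xd.copy(),yd.copy()
    for _ in range(20):
        f=1+c['k1']*(x*x+y*y); x=xd/f;y=yd/f
    z=c['z_map']; P=np.stack([x*z,y*z,z,np.ones_like(z)],-1)@np.array(c['extrinsics']).T
    P=P[...,:3].copy(); P[z<=0]=np.nan
    return P
E
python3 - <<'E'
from h import *
for n in ['scene','side','wrist']:
    c=vision.camera(n); save(c,n+'0'); np.save('pics/%s0.npy'%n,cloud(c)); 
    print(n,np.round(np.array(c['extrinsics'])[:3,3],3))
    for q in ['block_mid','drum_mid','tub_floor','jar','model','cleat','board']:
        print(q,[(np.round(d['location'],3).tolist(),round(d['confidence'],2)) for d in finder.find_in(c,q)])
s=monitor.observe();print(s, r.grip_point_offset)
E
```

```text
scene [1.059 0.035 0.895]
block_mid [([0.691, 0.259, 0.041], 0.88), ([0.542, 0.15, 0.106], 0.69), ([0.474, 0.357, 0.03], 0.54), ([0.414, 0.283, 0.042], 0.47)]
drum_mid [([0.516, 0.085, 0.149], 0.85), ([0.594, 0.045, 0.091], 0.42), ([0.521, -0.363, 0.04], 0.18)]
tub_floor [([0.521, -0.364, 0.042], 0.97)]
jar [([0.427, -0.345, 0.068], 0.75)]
model [([0.687, -0.254, 0.058], 0.93), ([0.599, 0.043, 0.09], 0.73)]
cleat [([0.541, 0.153, 0.107], 0.58)]
board [([0.539, 0.154, 0.109], 0.84)]
side [0.298 0.595 0.792]
block_mid [([0.524, 0.187, 0.151], 0.78), ([0.462, 0.367, 0.042], 0.72), ([0.673, 0.264, 0.039], 0.68), ([0.409, 0.285, 0.042], 0.57)]
drum_mid [([0.505, 0.094, 0.145], 0.71), ([0.416, -0.33, 0.053], 0.46)]
tub_floor [([0.537, -0.365, 0.051], 0.55), ([0.526, 0.19, 0.149], 0.32)]
jar [([0.412, -0.334, 0.053], 0.67)]
model [([0.668, -0.247, 0.024], 0.57)]
cleat [([0.516, 0.16, 0.11], 0.95)]
board [([0.522, 0.16, 0.105], 0.81)]
wrist [0.649 0.065 0.374]
block_mid [([0.53, 0.06, 0.106], 0.42)]
drum_mid [([0.515, 0.086, 0.15], 0.92)]
tub_floor []
jar [([0.403, -0.327, 0.021], 0.78)]
model []
cleat [([0.531, 0.055, 0.105], 0.85)]
board [([0.535, 0.056, 0.109], 0.77)]
{'time_s': 1.2, 'joints': array([-0.06579679,  0.62843371,  0.03850736,  1.51740135, -0.02700491,
        0.99632383, -0.02000774]), 'joint_vel': array([-8.81745608e-04, -1.20390528e-03,  7.84568273e-06, -4.11117417e-03,
       -9.12093961e-04,  1.52376461e-03, -1.11056280e-04]), 'tau': array([-2.00690756e-04, -5.63274121e+01,  1.22552041e+00, -1.93776512e+01,
        1.08921182e-02,  1.65102767e-03,  1.25914244e-06]), 'eef_pos': array([6.50001130e-01, 2.17389524e-05, 2.31291255e-01]), 'tcp_rot': array([-2.89986251e-05,  7.07122551e-01,  7.07091010e-01, -5.24117078e-06]), 'force': array([0.23509125, 0.0270388 , 0.14476398]), 'wrist_torque': array([ 0.02075894,  0.00530033, -0.01001361]), 'grip_width': 0.08537755103884029} 0.0187
```

View pics/scene0.png

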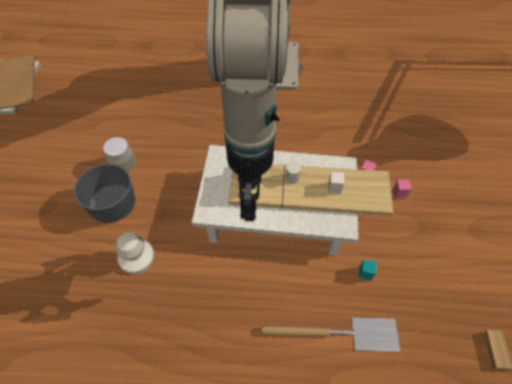

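View pics/side0.png

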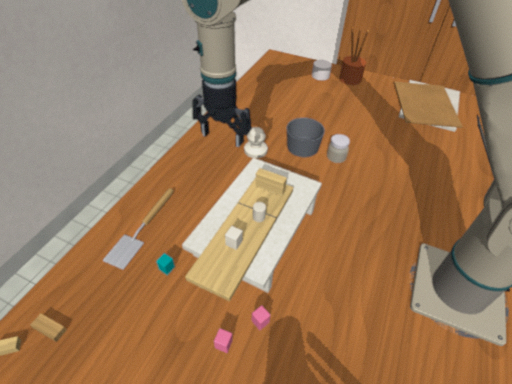

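View pics/wrist0.png

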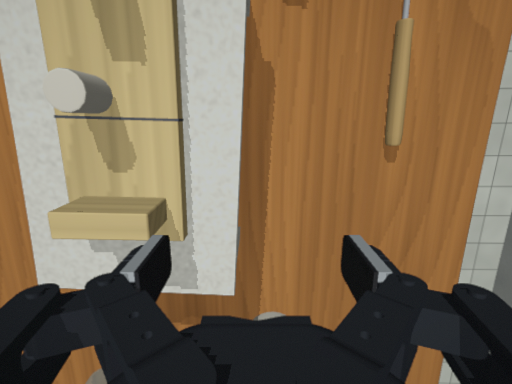

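```bash
cat > m.py <<'E'
from h import *
def fit(pts):
    return cv2.minAreaRect(pts.astype(np.float32))
if __name__=='__main__':
    for n in ['scene','side','wrist']:
        P=np.load('pics/%s0.npy'%n); I=cv2.imread('pics/%s0.png'%n); hsv=cv2.cvtColor(I,cv2.COLOR_BGR2HSV)
        ok=np.isfinite(P[...,0]); X,Y,Z=P[...,0],P[...,1],P[...,2]
        roi=ok&(X>.38)&(X<.75)&(Y>-.15)&(Y<.33)
        wood=roi&(Z>.10)&(Z<.116)&(hsv[...,1]>60)
        st=roi&(Z>.08)&(Z<.099)&(hsv[...,1]<50)
        for nm,m in [('board',wood),('stand',st)]:
            m=cv2.morphologyEx(m.astype(np.uint8),cv2.MORPH_OPEN,np.ones((3,3)))>0
            print(n,nm,m.sum(),np.median(Z[m]).round(4),fit(np.c_[X[m],Y[m]]*1000))
        white=roi&(Z>.143)&(Z<.158)&(hsv[...,1]<60)
        nc,l,s,c=cv2.connectedComponentsWithStats(white.astype(np.uint8))
        for i in range(1,nc):
            if s[i,4]>15: m=l==i; print(n,'top',s[i,4],c[i].round(),np.median(Z[m]).round(4),fit(np.c_[X[m],Y[m]]*1000))
        cl=roi&(Z>.15)&(Z<.166)&(hsv[...,1]>60)
        if cl.sum()>15: print(n,'cleat',cl.sum(),np.median(Z[cl]).round(4),fit(np.c_[X[cl],Y[cl]]*1000))
        tub=ok&(abs(X-.53)<.1)&(abs(Y+.365)<.1)&(Z>.07)&(Z<.086)&(hsv[...,2]<140)
        if tub.sum()>15: print(n,'tub',tub.sum(),cv2.minEnclosingCircle((np.c_[X[tub],Y[tub]]*1000).astype(np.float32)))
        j=ok&(abs(X-.41)<.07)&(abs(Y+.335)<.07)&(Z>.06)
        if j.sum()>15: print(n,'jar',j.sum(),Z[j].max(),cv2.minEnclosingCircle((np.c_[X[j],Y[j]]*1000).astype(np.float32)))
I=cv2.imread('pics/side0.png'); cv2.imwrite('pics/crop_b.png',cv2.resize(I[180:300,180:300],None,fx=5,fy=5,interpolation=cv2.INTER_CUBIC))
E
python3 m.py
```

```text
scene board 5121 0.1082 ((524.9771728515625, 124.71684265136719), (360.6153259277344, 113.62362670898438), 88.83717346191406)
scene stand 6152 0.0901 ((525.6287231445312, 52.89607238769531), (358.5673522949219, 220.8115997314453), 86.81352233886719)
scene top 144 [293. 168.] 0.1498 ((508.1676330566406, 83.78011322021484), (30.71445655822754, 26.803709030151367), 2.198148250579834)
scene top 167 [337. 178.] 0.1498 ((528.2967529296875, 178.29421997070312), (28.091808319091797, 30.793060302734375), 86.39571380615234)
scene tub 521 ((514.9256591796875, -350.0737609863281), 83.48631286621094)
scene jar 579 0.08190773912577176 ((436.1629943847656, -355.0944519042969), 54.70351028442383)
side board 4638 0.1075 ((525.169189453125, 129.50360107421875), (355.91790771484375, 110.16168975830078), 88.63117980957031)
side stand 4737 0.0892 ((524.9757080078125, 56.830078125), (361.81585693359375, 220.9647674560547), 86.7229995727539)
side top 116 [259. 207.] 0.1491 ((508.07208251953125, 87.8354721069336), (31.032655715942383, 29.67146110534668), 82.66277313232422)
side top 161 [233. 234.] 0.1491 ((
[... 200 characters left out ...]
828), 87.57756042480469)
side tub 232 ((517.0811157226562, -354.20928955078125), 81.22891235351562)
side jar 246 0.08190008257191994 ((435.4842834472656, -347.22601318359375), 52.25059127807617)
wrist board 23317 0.1076 ((523.6283569335938, 52.04949188232422), (214.9993133544922, 110.90693664550781), 88.9241714477539)
wrist stand 30990 0.0896 ((522.28515625, 21.168472290039062), (297.595458984375, 220.62710571289062), 86.84223937988281)
wrist top 1677 [66. 90.] 0.1495 ((508.0889892578125, 83.42072296142578), (31.11138153076172, 30.804378509521484), 1.2740590572357178)
wrist cleat 2960 0.1574 ((522.3136596679688, -20.890514373779297), (24.32820701599121, 79.69743347167969), 89.09637451171875)
```

```bash
ls -la pics
```

```text
total 15052
drwxr-xr-x 2 agent agent    4096 Dec  6 14:28 .
drwxr-xr-x 3 agent agent    4096 Dec  6 14:28 ..
-rw-r--r-- 1 agent agent  357226 Dec  6 14:28 crop_b.png
-rw-r--r-- 1 agent agent 4718720 Dec  6 14:27 scene0.npy
-rw-r--r-- 1 agent agent  284615 Dec  6 14:27 scene0.png
-rw-r--r-- 1 agent agent 4718720 Dec  6 14:27 side0.npy
-rw-r--r-- 1 agent agent  329304 Dec  6 14:27 side0.png
-rw-r--r-- 1 agent agent 4718720 Dec  6 14:27 wrist0.npy
-rw-r--r-- 1 agent agent  254061 Dec  6 14:27 wrist0.png
```

View pics/crop_b.png

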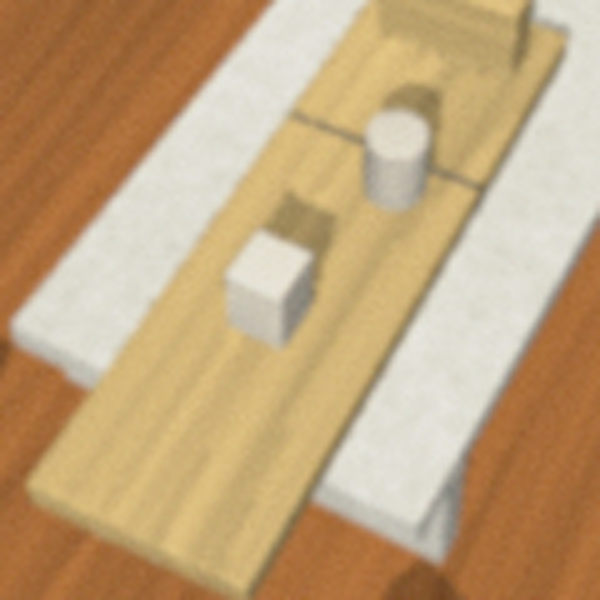

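```bash
python3 - <<'E'
from h import *
from scipy.optimize import least_squares
for n in ['scene','side']:
    P=np.load('pics/%s0.npy'%n)
    X,Y,Z=P[...,0],P[...,1],P[...,2]
    for nm,c0,r0,zl,zh in [('tub',(.53,-.365),.0645,.075,.086),('jar',(.415,-.34),.034,.065,.085),('model',(.68,-.25),.04,.005,.02)]:
        m=np.isfinite(X)&(np.hypot(X-c0[0],Y-c0[1])<r0+.025)&(Z>zl)&(Z<zh)
        p=np.c_[X[m],Y[m]]
        if len(p)<10: print(n,nm,len(p));continue
        f=least_squares(lambda q:np.hypot(*(p-q[:2]).T)-q[2],[*c0,r0],loss='soft_l1',f_scale=.003)
        print(n,nm,len(p),f.x.round(4),p.min(0).round(3),p.max(0).round(3),np.nanmedian(p,0).round(3))
E
```

```text
scene tub 358 [ 0.5339 -0.3546  0.0622] [ 0.441 -0.421] [ 0.598 -0.291] [ 0.535 -0.359]
scene jar 412 [ 0.4163 -0.3549  0.0222] [ 0.381 -0.385] [ 0.474 -0.327] [ 0.416 -0.354]
scene model 466 [ 0.6744 -0.2631  0.0342] [ 0.638 -0.301] [ 0.716 -0.204] [ 0.694 -0.245]
side tub 148 [ 0.5346 -0.3496  0.0624] [ 0.47  -0.418] [ 0.598 -0.285] [ 0.533 -0.351]
side jar 200 [ 0.4135 -0.3484  0.0228] [ 0.383 -0.383] [ 0.473 -0.321] [ 0.413 -0.346]
side model 202 [ 0.6747 -0.2577  0.0329] [ 0.636 -0.29 ] [ 0.714 -0.218] [ 0.664 -0.239]
```

```bash
python3 -m jog '[[[3.6,-2.4,0,0,0,0,90],[3.6,-2.4,0,0,0,0,90],[3.6,-2.4,0,0,0,0,90],[3.6,-2.4,0,0,0,0,90],[3.6,-2.6,0,0,0,0,90],[0,0,0,0,0,0,90],[0,0,2,0,0,0,90],[0,0,2,0,0,0,90],[0,0,0,0,0,0,90],[0,0,0,0,0,0,90]]]' 40
```

```text
time_s: 2.45
eef_pos: [0.5282, 0.1833, 0.1917]
tcp_rot: [0.002, 0.708, 0.706, 0.002]
force: [-0.7, 0.1, 0.9]
grip_width: 0.077
```

```bash
python3 -m jog '[[[-0.2,0,3,0,0,0,90],[0,0,3,0,0,0,90],[0,0,1.4,0,0,0,90],[0,0,0,0,0,0,20],[0,0,0,0,0,0,20],[0,0,0,0,0,0,20],[0,0,0,0,0,0,20],[0,0,0,0,0,0,20],[0,0,0,0,0,0,20],[0,0,0,0,0,0,20]]]' 40
```

```text
time_s: 3.7
eef_pos: [0.5351, 0.1817, 0.1232]
tcp_rot: [0.005, 0.709, 0.705, 0.008]
force: [0.5, -0.6, 0.5]
grip_width: 0.0292
```

```bash
python3 -m jog '[[[0,0,-4,0,0,0,20],[0,0,-4,0,0,0,20],[0,0,-3,0,0,0,20],[-5.5,0,0,0,0,0,20],[-6,0,0,0,0,0,20],[-6,0,0,0,0,0,20],[-6,0,0,0,0,0,20],[-6,0,0,0,0,0,20],[-6,0,0,0,0,0,20],[-6,0,0,0,0,0,20]]]'
```

```text
time_s: 4.95
eef_pos: [0.5345, -0.2382, 0.2341]
tcp_rot: [0.005, 0.704, 0.71, 0.011]
force: [2.1, 0.9, -0.5]
grip_width: 0.0292
```

```bash
python3 -m jog '[[[-6,0,0,0,0,0,20],[-5.5,0,0,0,0,0,20],[0,0,0,0,0,0,20],[0,0,4,0,0,0,20],[0,0,4,0,0,0,20],[0,0,4,0,0,0,20],[0,0,0,0,0,0,20],[0,0,0,0,0,0,20],[0,0,0,0,0,0,20],[0,0,0,0,0,0,20]]]'; python3 - <<'E'
from h import *
for n in ['scene','side']:
    c=vision.camera(n); save(c,n+'1')
a=cv2.imread('pics/scene1.png')[100:300,20:240]; b=cv2.imread('pics/side1.png')[60:260,180:400]
cv2.imwrite('pics/d1.png',cv2.resize(np.hstack([a,b]),None,fx=1.8,fy=1.8))
E
```

```text
time_s: 6.2
eef_pos: [0.539, -0.361, 0.1144]
tcp_rot: [0.009, 0.706, 0.708, 0.011]
force: [-0.8, -0.5, -1.0]
grip_width: 0.0295
```

View pics/d1.png

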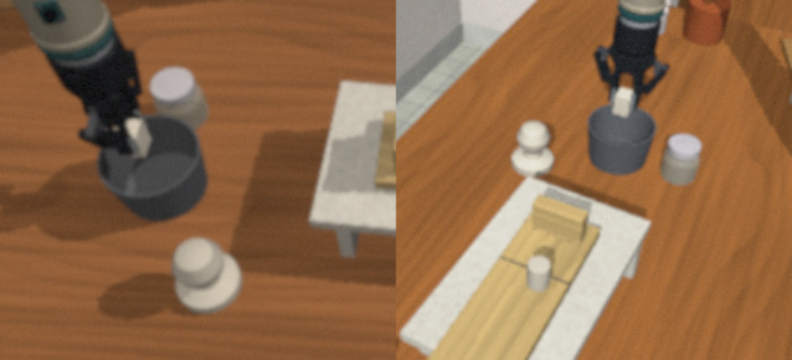

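The block is in the jaws, over the tub mouth (side crop about (622,102)). The jar and the model are clear, so I'm lowering and releasing.

```bash
python3 -m jog '[[[0.3,-0.5,2.5,0,0,0,20],[0,0,2.5,0,0,0,20],[0,0,0,0,0,0,20],[0,0,0,0,0,0,55],[0,0,0,0,0,0,55],[0,0,0,0,0,0,55],[0,0,-4,0,0,0,55],[0,0,-4,0,0,0,55],[0,0,-4,0,0,0,55],[0,0,-4,0,0,0,80]]]'
```

```text
time_s: 7.55
eef_pos: [0.531, -0.3591, 0.2314]
tcp_rot: [0.011, 0.706, 0.708, 0.012]
force: [0.7, 0.9, -0.8]
grip_width: 0.0634
```

```bash
python3 -m jog '[[[5,-0.3,0,0,0,0,90],[5.6,-0.3,0,0,0,0,90],[5.6,-0.3,0,0,0,0,90],[5.6,-0.3,0,0,0,0,90],[5.6,-0.3,0,0,0,0,90],[5.6,-0.3,0,0,0,0,90],[5.6,-0.3,0,0,0,0,90],[5.6,-0.2,0,0,0,0,90],[0,0,0,0,0,0,90],[0,0,0,0,0,0,90]]]'
python3 - <<'E'
from h import *
c=vision.camera('wrist'); save(c,'w2'); P=cloud(c); I=cv2.cvtColor(c['image'],cv2.COLOR_RGB2HSV)
X,Y,Z=P[...,0],P[...,1],P[...,2]
m=(Z>.143)&(Z<.156)&(I[...,1]<60)&(abs(X-.51)<.05)&(abs(Y-.085)<.05)
print(m.sum(),cv2.minEnclosingCircle((np.c_[X[m],Y[m]]*1000).astype(np.float32)))
s=monitor.observe();print(s['eef_pos'],s['tcp_rot'])
c=vision.camera('side'); save(c,'s2')
E
```

```text
time_s: 8.8
eef_pos: [0.5126, 0.0936, 0.2388]
tcp_rot: [0.022, 0.707, 0.707, 0.018]
force: [0.3, 0.1, -0.9]
grip_width: 0.0767
1025 ((507.0498352050781, 84.02153778076172), 15.827463150024414)
[0.51261313 0.09392537 0.23882095] [0.02150827 0.70680899 0.70684986 0.01793637]
```

View pics/s2.png

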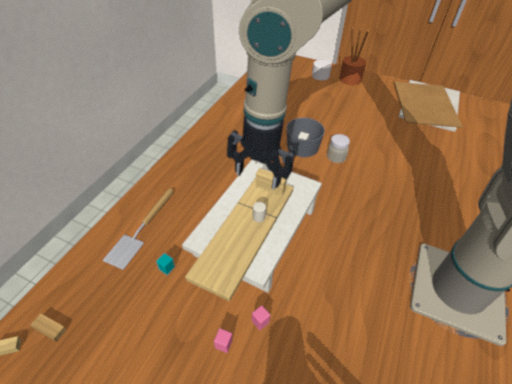

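The block is in the tub (side (303,136)) and the drum still stands at (259,211). Some tilt has built up, so I'll work out the correction.

```bash
cat > go.py <<'E'
import sys
from h import *
from scipy.spatial.transform import Rotation as R
# usage: go x y z jawyaw_offset_deg : 0 => tool x along world y, positive = turn about world z
x,y,z,a=map(float,sys.argv[1:5])
s=monitor.observe();q=s['tcp_rot'];Rc=R.from_quat([q[1],q[2],q[3],q[0]])
T=R.from_euler('z',a,degrees=True)*R.from_matrix(np.array([[0,1,0],[1,0,0],[0,0,-1.]]))
p=np.array([x,y,z])-s['eef_pos']
print('shift now-axes cm',(Rc.inv().apply(p)*100).round(2),'target-axes cm',(T.inv().apply(p)*100).round(2),'turn deg',np.degrees((Rc.inv()*T).as_rotvec()).round(2),s['time_s'])
E
python3 go.py 0.507 0.084 0.117 0
```

```text
shift now-axes cm [-0.86 -1.24 12.13] target-axes cm [-0.92 -0.57 12.17] turn deg [ 3.19  0.31 -0.06] 8.9
```

```bash
python3 -m jog '[[[0,0,0,3.2,0.3,0,90],[-0.9,-0.6,3,0,0,0,90],[0,0,3,0,0,0,90],[0,0,0,0,0,0,90],[0,0,0,0,0,0,90],[0,0,0,0,0,0,90],[0,0,0,0,0,0,90],[0,0,0,0,0,0,90],[0,0,0,0,0,0,90],[0,0,0,0,0,0,90]]]'; python3 go.py 0.507 0.084 0.117 0
```

```text
time_s: 10.15
eef_pos: [0.5106, 0.0762, 0.1824]
tcp_rot: [0.003, 0.712, 0.702, 0.002]
force: [0.1, 0.0, -0.4]
grip_width: 0.077
shift now-axes cm [ 0.77 -0.41  6.54] target-axes cm [ 0.78 -0.36  6.54] turn deg [ 0.42  0.02 -0.84] 10.15
```

```bash
python3 -m jog '[[[0.8,-0.4,2.5,0.4,0,-0.8,90],[0,0,2.2,0,0,0,90],[0,0,1.9,0,0,0,90],[0,0,0,0,0,0,22],[0,0,0,0,0,0,22],[0,0,0,0,0,0,22],[0,0,0,0,0,0,22],[0,0,0,0,0,0,22],[0,0,0,0,0,0,22],[0,0,0,0,0,0,22]]]' 40; python3 go.py 0.534 -0.345 0.24 0
```

```text
time_s: 11.4
eef_pos: [0.5092, 0.0852, 0.1177]
tcp_rot: [0.002, 0.707, 0.707, 0.002]
force: [0.6, -0.1, -0.7]
grip_width: 0.0312
shift now-axes cm [-43.01   2.56 -12.26] target-axes cm [-43.02   2.48 -12.23] turn deg [ 0.35 -0.06 -0.  ] 11.4
```

```bash
python3 -m jog '[[[0,0,-4,0,0,0,20],[0,0,-4,0,0,0,20],[0,0,-3,0,0,0,20],[-5.5,0.3,0,0,0,0,20],[-6,0.3,0,0,0,0,20],[-6,0.3,0,0,0,0,20],[-6,0.3,0,0,0,0,20],[-6,0.3,0,0,0,0,20],[-6,0.3,0,0,0,0,20],[-5,0.3,0,0,0,0,20]]]';python3 go.py 0.534 -0.343 0.065 0
```

```text
time_s: 12.65
eef_pos: [0.5341, -0.325, 0.2303]
tcp_rot: [0.002, 0.702, 0.712, 0.004]
force: [0.6, -0.2, -0.0]
grip_width: 0.0309
shift now-axes cm [-1.86 -0.18 16.53] target-axes cm [-1.800e+00 -1.000e-02  1.653e+01] turn deg [ 0.48 -0.21  0.79] 12.65
```

```bash
python3 -m jog '[[[-1.5,0,3,0,0,0.8,20],[0,0,5,0,0,0,20],[0,0,5,0,0,0,20],[0,0,2,0,0,0,20],[0,0,0,0,0,0,20],[0,0,0,0,0,0,55],[0,0,0,0,0,0,55],[0,0,0,0,0,0,55],[0,0,-5,0,0,0,55],[0,0,-5,0,0,0,55]]]'; python3 -m jog '[[[0,0,-5,0,0,0,55],[6,0,-1,0,0,-10,70],[6,0,0,0,0,-10,90],[6,0,0,0,0,-10,90],[0,0,0,0,0,-10,90],[0,0,0,0,0,-10,90],[0,0,0,0,0,-10,90],[0,0,0,0,0,-10,90],[0,0,0,0,0,-10,90],[0,0,0,0,0,-10,90]]]'; python3 - <<'E'
from h import *
for n in ['scene','side']:
    c=vision.camera(n); save(c,n+'3')
a=cv2.imread('pics/scene3.png')[100:300,20:240]; b=cv2.imread('pics/side3.png')[60:260,180:400]
cv2.imwrite('pics/d3.png',cv2.resize(np.hstack([a,b]),None,fx=1.8,fy=1.8))
print(monitor.observe()['tcp_rot'])
E
```

```text
time_s: 13.9
eef_pos: [0.5326, -0.348, 0.1784]
tcp_rot: [0.003, 0.711, 0.703, 0.003]
force: [0.8, -0.7, 1.6]
grip_width: 0.0468
time_s: 15.15
eef_pos: [0.5065, -0.1688, 0.254]
tcp_rot: [0.017, -0.021, 1.0, -0.007]
force: [0.6, 2.3, -0.1]
grip_width: 0.0767
[ 0.01690992 -0.01841688  0.99966204 -0.00711863]
```

View pics/d3.png

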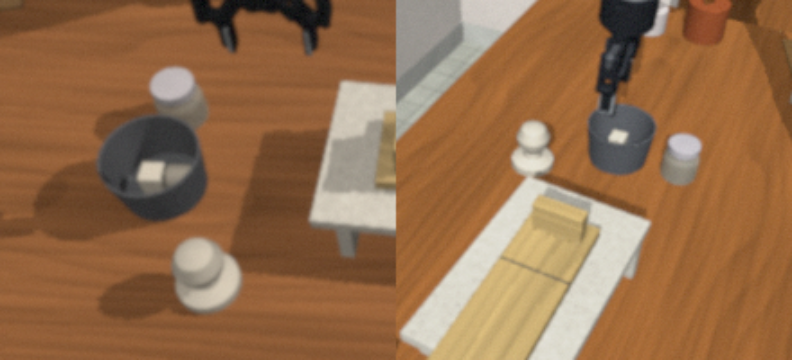

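Both casts are in the tub: in the scene crop the block is at (150,172) and the drum lies at (180,173). Next is the cleat.

```bash
python3 go.py 0.522 -0.018 0.24 88.85
```

```text
shift now-axes cm [-2.06 15.04  1.24] target-axes cm [-1.24 15.12  1.39] turn deg [-0.8   1.95  3.26] 15.25
```

```bash
python3 -m jog '[[[0,0,0,-0.8,2,3.3,90],[-0.3,4,0.3,0,0,0,90],[-0.3,4,0.3,0,0,0,90],[-0.3,4,0.3,0,0,0,90],[-0.3,3,0.3,0,0,0,90],[0,0,0,0,0,0,90],[0,0,0,0,0,0,90],[0,0,0,0,0,0,90],[0,0,0,0,0,0,90],[0,0,0,0,0,0,90]]]'
python3 - <<'E'
from h import *
for n in ['wrist','side']:
    c=vision.camera(n); save(c,n+'4'); P=cloud(c); I=cv2.cvtColor(c['image'],cv2.COLOR_RGB2HSV)
    X,Y,Z=P[...,0],P[...,1],P[...,2]
    for nm,a,b in [('cleat',.15,.166),('board',.1,.115)]:
        m=(Z>a)&(Z<b)&(I[...,1]>60)&(abs(X-.522)<.1)&(Y>-.07)&(Y<.33)
        if m.sum()>20: print(n,nm,m.sum(),np.median(Z[m]),cv2.minAreaRect((np.c_[X[m],Y[m]]*1000).astype(np.float32)))
E
python3 go.py 0.522 -0.018 0.145 88.85
```

```text
time_s: 16.5
eef_pos: [0.5252, -0.0207, 0.245]
tcp_rot: [0.003, 0.03, 1.0, -0.002]
force: [-0.3, -0.7, -0.2]
grip_width: 0.0771
wrist cleat 2570 0.15748825298645425 ((520.9872436523438, -21.20764923095703), (23.93842124938965, 78.85807037353516), 88.76010131835938)
wrist board 28205 0.10766476881147358 ((523.8281860351562, 92.49275207519531), (296.6750793457031, 109.84247589111328), 88.73810577392578)
side cleat 241 0.15682589645719558 ((521.6019287109375, -16.606733322143555), (26.439437866210938, 78.53539276123047), 88.32201385498047)
side board 5204 0.10744328956984239 ((525.43408203125, 127.6219711303711), (359.06396484375, 110.23248291015625), 88.69641876220703)
shift now-axes cm [0.38 0.27 9.99] target-axes cm [0.32 0.25 9.99] turn deg [-0.24  0.29 -2.23] 16.6
```

View pics/wrist4.png

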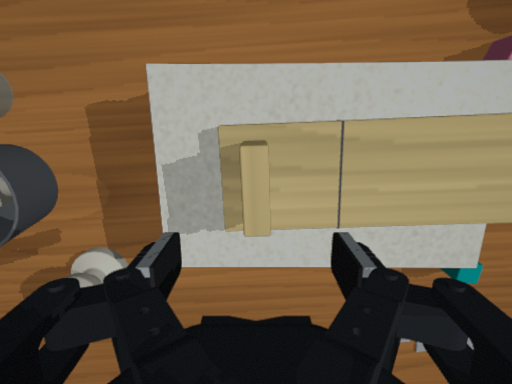

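```bash
python3 -m jog '[[[0.4,0.15,0,0,0.3,-2.2,90],[0,0,4,0,0,0,90],[0,0,4,0,0,0,90],[0,0,2,0,0,0,90],[0,0,0,0,0,0,90],[0,0,0,0,0,0,90],[0,0,0,0,0,0,90],[0,0,0,0,0,0,90],[0,0,0,0,0,0,90],[0,0,0,0,0,0,90]]]'
python3 go.py 0.521 -0.019 0.117 88.7
```

```text
time_s: 17.85
eef_pos: [0.5236, -0.0186, 0.1464]
tcp_rot: [0.003, 0.006, 1.0, -0.002]
force: [-0.1, 0.4, 0.5]
grip_width: 0.0772
shift now-axes cm [ 0.28 -0.03  2.94] target-axes cm [ 0.26 -0.05  2.94] turn deg [-0.2   0.4   0.58] 17.85
```

```bash
python3 -m jog '[[[0.3,0,1.5,-0.2,0.4,0.6,90],[0,0,1.4,0,0,0,90],[0,0,0,0,0,0,90],[0,0,0,0,0,0,20],[0,0,0,0,0,0,15],[0,0,0,0,0,0,15],[0,0,0,0,0,0,15],[0,0,0,0,0,0,15],[0,0,0,0,0,0,15],[0,0,0,0,0,0,15]]]' 60
python3 go.py 0.521 -0.019 0.117 88.7; python3 - <<'E'
from h import *
c=vision.camera('side'); save(c,'side5')
I=c['image'];P=cloud(c);H=cv2.cvtColor(I,cv2.COLOR_RGB2HSV);X,Y,Z=P[...,0],P[...,1],P[...,2]
m=(Z>.1)&(Z<.115)&(H[...,1]>60)&(abs(X-.522)<.1)&(Y>0)&(Y<.33)
A=np.c_[X[m],Y[m],np.ones(m.sum())]; print(np.linalg.lstsq(A,Z[m],rcond=None)[0],cv2.minAreaRect((np.c_[X[m],Y[m]]*1000).astype(np.float32)))
cv2.imwrite('pics/d5.png',cv2.resize(cv2.imread('pics/side5.png')[120:310,170:340],None,fx=3,fy=3))
E
```

```text
time_s: 19.1
eef_pos: [0.52, -0.0193, 0.115]
tcp_rot: [-0.001, 0.012, 1.0, -0.0]
force: [1.3, -1.4, -0.7]
grip_width: 0.0234
shift now-axes cm [-0.1   0.03 -0.2 ] target-axes cm [-0.1   0.03 -0.2 ] turn deg [-0.03 -0.1  -0.07] 19.1
[0.00089745 0.001714   0.10664947] ((526.20166015625, 154.49774169921875), (309.585205078125, 110.40253448486328), 88.74478149414062)
```

View pics/d5.png

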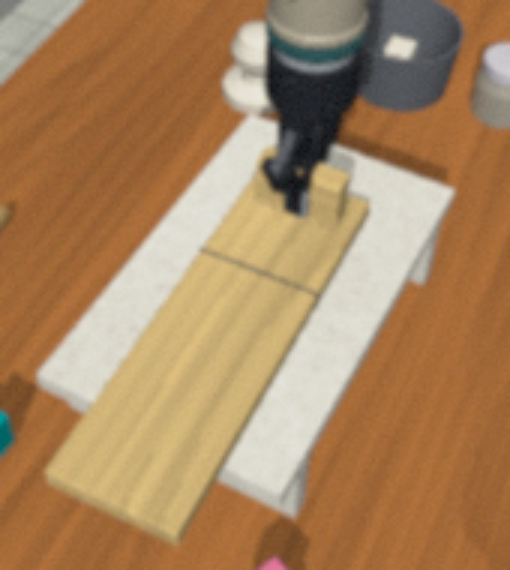

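The grip is on the cleat (23 mm) and the board is flat. I'll turn it 2° to square it, then slide with a light downward bias.

```bash
python3 -m jog '[[[0,0,0.05,0,0,1,15],[0,0,0.05,0,0,1,15],[0,0.5,0.05,0,0,0,15],[0,1,0.05,0,0,0,15],[0,1,0.05,0,0,0,15],[0,1,0.05,0,0,0,15],[0,1,0.05,0,0,0,15],[0,1,0.05,0,0,0,15],[0,0.5,0.05,0,0,0,15],[0,0,0.05,0,0,0,15]]]'
cat > b.py <<'E'
from h import *
c=vision.camera('side'); n='s%d'%int(c['shot']); save(c,n)
I=c['image'];P=cloud(c);H=cv2.cvtColor(I,cv2.COLOR_RGB2HSV);X,Y,Z=P[...,0],P[...,1],P[...,2]
m=(Z>.1)&(Z<.118)&(H[...,1]>60)&(abs(X-.53)<.1)&(Y>.06)&(Y<.45)
A=np.c_[X[m],Y[m],np.ones(m.sum())]; print('plane',np.linalg.lstsq(A,Z[m],rcond=None)[0].round(4),cv2.minAreaRect((np.c_[X[m],Y[m]]*1000).astype(np.float32)))
m=(Z>.08)&(Z<.097)&(H[...,1]<50)&(abs(X-.525)<.15)&(Y>-.2)&(Y<.33)
print('stand',cv2.minAreaRect((np.c_[X[m],Y[m]]*1000).astype(np.float32)))
s=monitor.observe();print(s['force'].round(1),s['wrist_torque'].round(2),s['time_s'],n)
cv2.imwrite('pics/d_%s.png'%n,cv2.resize(cv2.imread('pics/%s.png'%n)[150:340,150:340],None,fx=3,fy=3,interpolation=cv2.INTER_CUBIC))
E
python3 b.py;python3 go.py 0.53 0.149 0.115 86.8
```

```text
time_s: 20.4
eef_pos: [0.5255, 0.0323, 0.1158]
tcp_rot: [0.002, 0.037, 0.999, -0.006]
force: [-2.3, -0.1, 6.0]
grip_width: 0.0235
plane [0.0046 0.001  0.1051] ((539.525634765625, 208.58383178710938), (302.48590087890625, 111.08612823486328), 86.25125122070312)
stand ((525.0723266601562, 59.743011474609375), (366.8895568847656, 219.8314208984375), 86.83953857421875)
[-1.6 -2.2  5.9] [1.13 0.69 0.3 ] 20.45 s13
shift now-axes cm [ 0.4  11.66 -0.06] target-axes cm [ 0.2  11.67  0.08] turn deg [-0.66  0.21 -0.98] 20.45
```

```bash
python3 -m jog '[[[0,0.4,0.05,-0.3,0,-0.4,15],[0,1,0.05,0,0,-0.3,15],[0,1,0.05,0,0,0,15],[0,1,0.05,0,0,0,15],[0,1,0.05,0,0,0,15],[0,1,0.05,0,0,0,15],[0,1,0.05,0,0,0,15],[0,1,0.05,0,0,0,15],[0,0.6,0.05,0,0,0,15],[0,0,0.05,0,0,0,15]]]'
python3 b.py;python3 go.py 0.53 0.149 0.115 86.8
```

```text
time_s: 21.7
eef_pos: [0.5338, 0.1002, 0.1173]
tcp_rot: [0.004, 0.039, 0.999, -0.011]
force: [-1.4, -0.1, 4.4]
grip_width: 0.0237
plane [ 0.0053 -0.012   0.1077] ((546.3789672851562, 248.39920043945312), (358.468994140625, 111.586669921875), 85.97892761230469)
stand ((525.1222534179688, 57.6517333984375), (365.5867919921875, 219.9060821533203), 86.87963104248047)
[-1.1 -1.9  5.8] [0.48 0.68 0.19] 21.75 s14
shift now-axes cm [0.77 4.84 0.12] target-axes cm [0.66 4.86 0.23] turn deg [-1.28  0.53 -1.3 ] 21.75
```

The tail is coming up slightly (tilt about 0.012 rad). I'll level it and press down before going further.

```bash
python3 -m jog '[[[0,0,0.15,-0.6,0.3,-0.6,15],[0,0,0.15,-0.6,0.2,-0.6,15],[0,0,0.15,-0.4,0,-0.4,15],[0,0,0.15,-0.2,0,-0.2,15],[0,0,0.15,0,0,0,15],[0,0.5,0.15,0,0,0,15],[0,0.7,0.15,0,0,0,15],[0,0.7,0.15,0,0,0,15],[0,0.5,0.15,0,0,0,15],[0,0,0.15,0,0,0,15]]]' 80
python3 b.py;python3 go.py 0.53 0.149 0.115 86.8
```

```text
time_s: 23.0
eef_pos: [0.5368, 0.1062, 0.1154]
tcp_rot: [0.002, 0.028, 1.0, -0.007]
force: [-3.5, -0.0, 14.0]
grip_width: 0.0227
plane [0.004  0.001  0.1054] ((546.0576171875, 254.6536865234375), (359.26275634765625, 111.67294311523438), 87.3611831665039)
stand ((525.3590087890625, 56.57110595703125), (362.8834228515625, 220.72227478027344), 86.80560302734375)
[-3.6 -4.2 17.2] [0.93 1.02 0.46] 23.05 s15
shift now-axes cm [ 0.91  4.23 -0.02] target-axes cm [0.91 4.23 0.04] turn deg [-0.78  0.2  -0.02] 23.05
```

```bash
python3 -m jog '[[[0,0.4,0.08,-0.2,0,0.2,15],[0,0.7,0.08,-0.2,0,0.2,15],[0.05,0.7,0.08,-0.1,0,0,15],[0.05,0.7,0.08,-0.1,0,0,15],[0.05,0.7,0.08,-0.1,0,0,15],[0.05,0.5,0.08,-0.1,0,0,15],[0,0,0.08,0,0,0,15],[0,0,0.08,0,0,0,15],[0,0,0.08,0,0,0,15],[0,0,0.08,0,0,0,15]]]'
python3 b.py;python3 go.py 0.53 0.149 0.115 86.8
```

```text
time_s: 24.3
eef_pos: [0.5379, 0.1246, 0.1165]
tcp_rot: [0.002, 0.037, 0.999, -0.01]
force: [-1.5, -2.0, 9.6]
grip_width: 0.0232
plane [ 0.0031 -0.0088  0.1081] ((549.6306762695312, 272.4791259765625), (359.02142333984375, 111.18121337890625), 86.076171875)
stand ((525.1843872070312, 56.617401123046875), (362.21795654296875, 219.94729614257812), 86.88220977783203)
[-1.3 -1.3  9. ] [0.22 0.55 0.15] 24.35 s16
shift now-axes cm [0.97 2.38 0.1 ] target-axes cm [0.92 2.4  0.15] turn deg [-1.09  0.27 -1.04] 24.35
```

```bash
python3 -m jog '[[[0,0,0.1,-0.6,0.1,-0.4,15],[0,0.5,0.12,-0.6,0.1,-0.3,15],[0,0.7,0.12,-0.4,0,-0.2,15],[0,0.7,0.12,-0.4,0,-0.2,15],[0,0.6,0.12,-0.4,0,-0.1,15],[0,0.4,0.12,-0.3,0,0,15],[0,0,0.12,-0.3,0,0,15],[0,0,0.12,-0.2,0,0,15],[0,0,0.12,-0.2,0,0,15],[0,0,0.12,-0.2,0,0,15]]]' 100
python3 b.py;python3 go.py 0.53 0.149 0.115 86.8
```

```text
time_s: 25.6
eef_pos: [0.5399, 0.1309, 0.1153]
tcp_rot: [0.0, 0.03, 1.0, 0.007]
force: [-1.4, -0.3, 15.2]
grip_width: 0.0228
plane [0.0058 0.0123 0.1027] ((549.9076538085938, 276.5409240722656), (352.6675720214844, 111.51896667480469), 86.97413635253906)
stand ((525.1458129882812, 56.60871887207031), (362.0592346191406, 220.29345703125), 86.8681640625)
[-1.5 -0.9 15. ] [-1.64  0.54 -0.2 ] 25.65 s17
shift now-axes cm [1.09 1.74 0.05] target-axes cm [1.09 1.75 0.03] turn deg [ 0.79 -0.01 -0.2 ] 25.65
```

```bash
cat > line.py <<'E'
from h import *
import sys
# dark line pixels on board top; measure vs stand edge
c=vision.camera('side'); n='L%d'%int(c['shot']); save(c,n)
P=cloud(c);H=cv2.cvtColor(c['image'],cv2.COLOR_RGB2HSV);X,Y,Z=P[...,0],P[...,1],P[...,2]
t=np.radians(86.83);ex=np.array([np.cos(t),np.sin(t)]);ey=np.array([-ex[1],ex[0]])
D=np.stack([X,Y],-1)
m=(Z>.08)&(Z<.097)&(H[...,1]<50)&(abs(X-.525)<.15)&(Y>.0)&(Y<.33)
a=D@ex;b=D@ey
e=np.percentile(a[m],99.7); print('stand outer edge a',e.round(4))
bd=(Z>.098)&(Z<.12)&(abs(X-.54)<.045)
V=cv2.GaussianBlur(H[...,2],(1,1),0)
k=bd&(abs(a-e)<.06)
# dark pixel detection relative to median
med=np.median(V[k]); d=k&(V<med-35)
print('dark',d.sum(),'a med',np.median(a[d]).round(4), 'rel',(np.median(a[d])-e).round(4))
if d.sum()>8:
    f=np.polyfit(b[d],a[d],1,w=np.ones(d.sum())); print('skew rad',f[0].round(3),'b mid',b[d].mean().round(4), 'scatter',np.std(a[d]-np.polyval(f,b[d])).round(4))
vv,uu=np.where(d);print('px',uu.min(),uu.max(),vv.min(),vv.max())
im=cv2.imread('pics/%s.png'%n);cv2.imwrite('pics/d_%s.png'%n,cv2.resize(im[180:300,170:290],None,fx=5,fy=5,interpolation=cv2.INTER_CUBIC)); print(n)
E
python3 line.py
```

```text
stand outer edge a 0.2662
dark 78 a med 0.2489 rel -0.0173
skew rad 0.579 b mid -0.5149 scatter 0.0191
px 205 238 245 291
L18
```

View pics/d_L18.png

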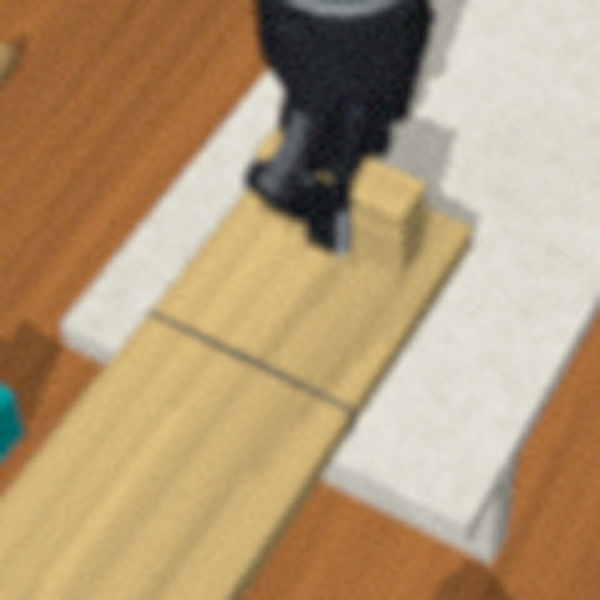

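The line runs from crop (155,315) to (350,410), which is px (201,243) to (240,262). The riser's top edge runs from crop (62,328) to (467,530). I'll intersect those rays with the known planes.

```bash
cat > ray.py <<'E'
import sys
from h import *
# args: u1 v1 u2 v2 (line, full px) u3 v3 u4 v4 (edge)
c=vision.camera('side');K=np.array(c['K']);E=np.array(c['extrinsics'])
def hit(u,v,z):
    p=cv2.undistortPoints(np.array([[[u,v]]],float),K,np.array([c['k1'],0,0,0,0.]))[0,0]
    d=E[:3,:3]@[p[0],p[1],1];o=E[:3,3];return (o+d*(z-o[2])/d[2])[:2]*1000
v=list(map(float,sys.argv[1:9]))
l1,l2,e1,e2=hit(*v[:2],108),0,0,0
l1,l2=hit(*v[:2],.108) ,hit(*v[2:4],.108); e1,e2=hit(*v[4:6],.09),hit(*v[6:8],.09)
ey=(e1-e2)/np.linalg.norm(e1-e2); ex=np.array([ey[1],-ey[0]]); ex*=np.sign(ex[1])
print('line',l1,l2,'len',np.linalg.norm(l1-l2),'edge',e1,e2,'len',np.linalg.norm(e1-e2))
print('rel x of ends',(l1-e1)@ex,(l2-e1)@ex,'ex',ex,'angle',np.degrees(np.arctan2(*ex[::-1])))
E
python3 - <<'E'
print([170+62/5-.4,180+328/5-.4,170+467/5-.4,180+530/5-.4,170+155/5-.4,180+315/5-.4,170+350/5-.4,180+410/5-.4])
E
python3 ray.py 200.6 242.6 239.6 261.6 182 245.2 263 285.6
```

```text
[182.0, 245.2, 263.0, 285.6, 200.6, 242.6, 239.6, 261.6]
line [598.07726839 215.28335113] [492.93869778 221.34667321] len 105.31326082094931 edge [641.95505744 231.01305621] [424.80721795 243.34000329] len 217.49744324801796
rel x of ends -18.19125134611285 -18.096538993583763 ex [0.05667629 0.99839261] angle 86.7509470493588
```

```bash
python3 -m jog '[[[0,0.4,0.08,0.4,0,0,15],[0,0.7,0.08,0.3,0,0,15],[0,0.7,0.08,0,0,0,15],[0,0.6,0.08,0,0,0,15],[0,0,0.08,0,0,0,15],[0,0,0.08,0,0,0,15],[0,0,0.08,0,0,0,15],[0,0,0.08,0,0,0,15],[0,0,0.08,0,0,0,15],[0,0,0.08,0,0,0,15]]]'
python3 b.py;python3 go.py 0.54 0.149 0.115 86.8
```

```text
time_s: 27.0
eef_pos: [0.5421, 0.1412, 0.116]
tcp_rot: [0.0, 0.032, 0.999, -0.007]
force: [-1.7, -3.3, 10.5]
grip_width: 0.0228
plane [ 0.0017 -0.0054  0.1081] ((552.193359375, 281.6077880859375), (343.510498046875, 111.76907348632812), 86.44383239746094)
stand ((524.9403076171875, 58.98420715332031), (366.120361328125, 219.93115234375), 86.76317596435547)
[-1.2 -1.9 11.2] [-0.05  0.37  0.03] 27.05 s20
shift now-axes cm [0.26 0.76 0.09] target-axes cm [0.25 0.76 0.1 ] turn deg [-0.84  0.07 -0.51] 27.05
```

```bash
ls -t pics | head -1
```

```text
d_s20.png
```

```bash
python3 -c "
import cv2;cv2.imwrite('pics/e20.png',cv2.resize(cv2.imread('pics/s20.png')[180:300,170:290],None,fx=5,fy=5,interpolation=cv2.INTER_CUBIC))"
```

```text
(no output)
```

View pics/e20.png

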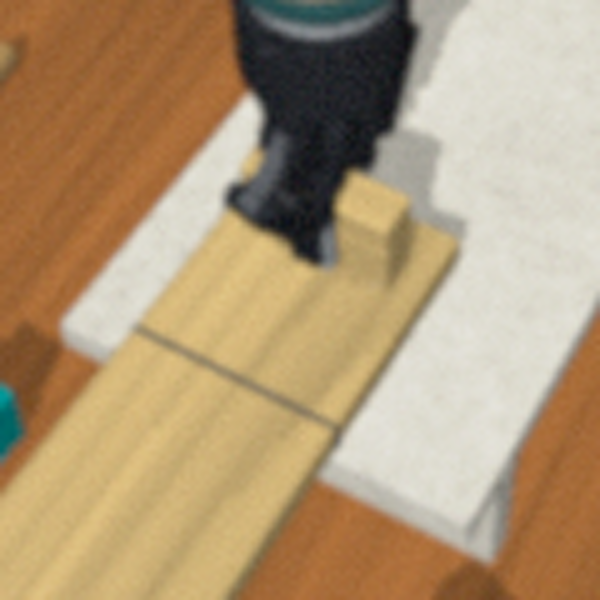

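```bash
python3 ray.py 197.2 245.0 237.2 265.4 182 245.2 263 285.6
```

```text
line [601.70643319 224.50524822] [493.3819503  232.37128496] len 108.60970549486349 edge [641.95505744 231.01305621] [424.80721795 243.34000329] len 217.49744324801796
rel x of ends -8.778489884785515 -7.064526214747409 ex [0.05667629 0.99839261] angle 86.7509470493588
```

```bash
python3 -m jog '[[[0,0.4,0.08,-0.1,0,-0.2,15],[0,0.7,0.08,-0.1,0,-0.2,15],[0,0.5,0.08,-0.1,0,0,15],[0,0.3,0.08,-0.1,0,0,15],[0,0,0.08,0,0,0,15],[0,0,0.08,0,0,0,15],[0,0,0.08,0,0,0,15],[0,0,0.08,0,0,0,15],[0,0,0.08,0,0,0,15],[0,0,0.08,0,0,0,15]]]'
python3 b.py;python3 go.py 0.54 0.149 0.115 86.8;  python3 -c "
import cv2,glob,os
f=max(glob.glob('pics/s2[0-9].png'),key=os.path.getmtime);print(f);cv2.imwrite('pics/e21.png',cv2.resize(cv2.imread(f)[180:300,170:290],None,fx=5,fy=5,interpolation=cv2.INTER_CUBIC))"
```

```text
time_s: 28.35
eef_pos: [0.5435, 0.1466, 0.1166]
tcp_rot: [0.0, 0.031, 0.999, -0.012]
force: [-2.2, -2.8, 9.7]
grip_width: 0.0229
plane [ 0.0002 -0.0138  0.1108] ((553.1898193359375, 284.1258239746094), (337.2275390625, 111.83430480957031), 86.74974060058594)
stand ((525.222412109375, 56.76123046875), (363.24163818359375, 220.60354614257812), 87.02508544921875)
[-1.7 -2.6  9.8] [-0.1   0.35 -0.  ] 28.4 s22
shift now-axes cm [0.37 0.21 0.16] target-axes cm [0.37 0.21 0.16] turn deg [-1.32  0.08 -0.34] 28.4
pics/s22.png
```

View pics/e21.png

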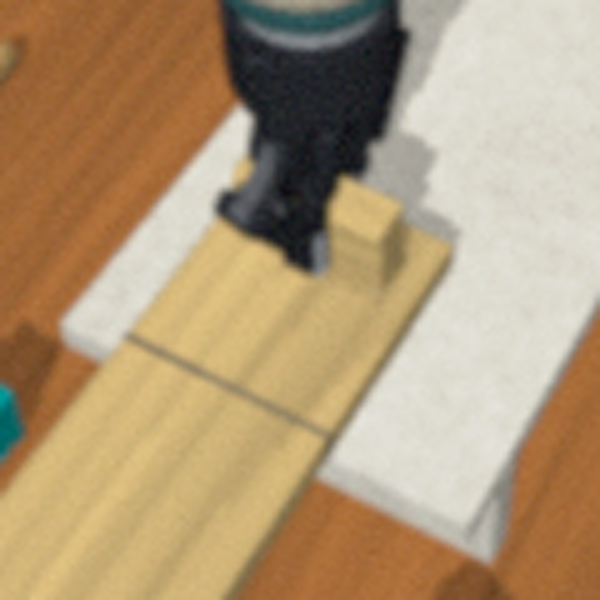

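```bash
python3 ray.py 195 246.6 235.6 267 182 245.2 263 285.6; python3 -m jog '[[[0,0.3,0.08,-0.4,0,0,15],[0,0.5,0.08,-0.4,0,-0.1,15],[0,0.4,0.08,-0.4,0,-0.1,15],[0,0.2,0.08,-0.3,0,0,15],[0,0,0.08,-0.2,0,0,15],[0,0,0.08,-0.2,0,0,15],[0,0,0.08,-0.2,0,0,15],[0,0,0.08,-0.2,0,0,15],[0,0,0.08,-0.1,0,0,15],[0,0,0.08,-0.1,0,0,15]]]'
python3 b.py;python3 go.py 0.54 0.149 0.115 86.8;  python3 -c "
import cv2,glob,os
f=max(glob.glob('pics/s2[0-9].png'),key=os.path.getmtime);print(f);cv2.imwrite('pics/e22.png',cv2.resize(cv2.imread(f)[180:300,170:290],None,fx=5,fy=5,interpolation=cv2.INTER_CUBIC))"
```

```text
line [603.96394879 230.52718193] [494.74344545 237.52418281] len 109.44439853464532 edge [641.95505744 231.01305621] [424.80721795 243.34000329] len 217.49744324801796
rel x of ends -2.6382881896086046 -1.8427466119264007 ex [0.05667629 0.99839261] angle 86.7509470493588
time_s: 29.7
eef_pos: [0.544, 0.1494, 0.1152]
tcp_rot: [-0.0, 0.03, 1.0, 0.004]
force: [-1.4, -0.6, 10.0]
grip_width: 0.0229
plane [0.0045 0.0066 0.104 ] ((553.1454467773438, 285.47430419921875), (335.85650634765625, 111.7005386352539), 86.48057556152344)
stand ((525.2465209960938, 57.941497802734375), (364.8133544921875, 220.34872436523438), 86.83190155029297)
[-0.2 -1.3 11.4] [-1.46  0.42 -0.23] 29.75 s24
shift now-axes cm [ 0.39 -0.07  0.01] target-axes cm [ 0.39 -0.07  0.01] turn deg [ 0.41 -0.02 -0.21] 29.75
pics/s24.png
```

View pics/e22.png

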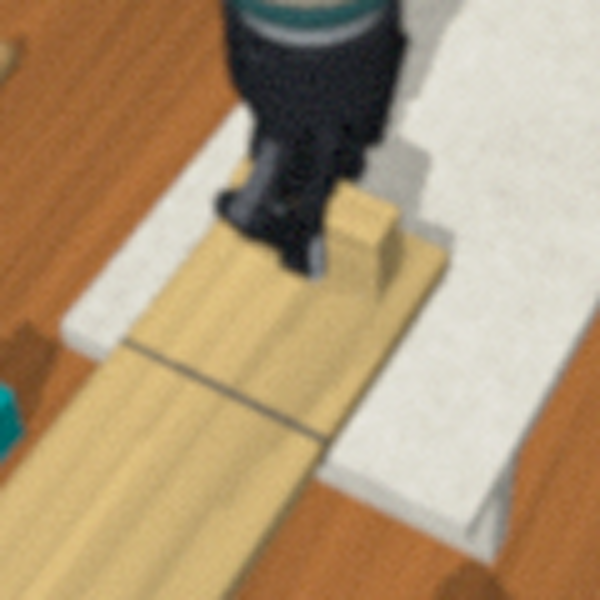

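```bash
python3 ray.py 194.2 247.6 234.6 267.6 182 245.2 263 285.6; python3 - <<'E'
from h import *
c=vision.camera('scene'); save(c,'sc9'); w=vision.camera('wrist'); save(w,'w9')
cv2.imwrite('pics/sc9c.png',cv2.resize(cv2.imread('pics/sc9.png')[140:250,280:400],None,fx=5,fy=5,interpolation=cv2.INTER_CUBIC))
E
```

```text
line [604.17270731 233.68925362] [496.04909738 239.83134292] len 108.29792373239643 edge [641.95505744 231.01305621] [424.80721795 243.34000329] len 217.49744324801796
rel x of ends 0.5305324689269593 0.5347044895222126 ex [0.05667629 0.99839261] angle 86.7509470493588
```

View pics/sc9c.png

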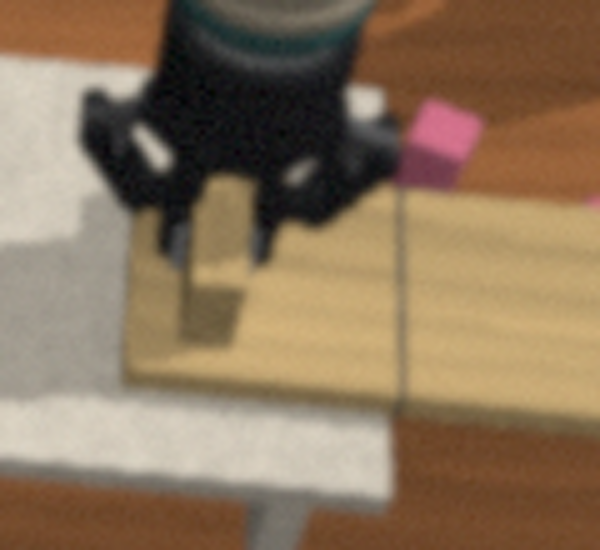

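View pics/w9.png

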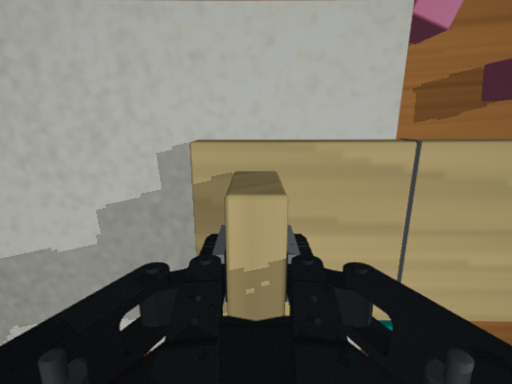

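```bash
sed "s/'side'/'scene'/" ray.py > ray2.py; python3 ray2.py 359.8 178 360.3 219 356.4 157.2 357.8 238; python3 go.py 0.54 0.149 0.115 86.8
```

```text
line [498.1903986  238.85250832] [605.7331116  231.51183227] len 107.79295265790279 edge [424.2695509  240.08041523] [642.16791365 226.99355457] len 218.29100395642809
rel x of ends 3.2059632090815935 2.3258316870653513 ex [0.05995144 0.99820129] angle 86.56297436872546
shift now-axes cm [ 0.39 -0.06  0.02] target-axes cm [ 0.39 -0.06  0.02] turn deg [ 0.4  -0.02 -0.21] 29.95
```

```bash
python3 b.py; python3 - <<'E'
from h import *
s0=monitor.observe(); c=vision.camera('scene'); save(c,'f'); vision.camera('side')
s=monitor.observe(); print(s['eef_pos']-s0['eef_pos'],abs(s['joint_vel']).max(),s['force'],s['grip_width'])
cv2.imwrite('pics/fc.png',cv2.resize(cv2.imread('pics/f.png')[120:280,60:220],None,fx=3,fy=3))
E
```

```text
plane [0.0047 0.0068 0.1038] ((553.5184326171875, 285.576171875), (334.9001159667969, 111.64981842041016), 86.77565002441406)
stand ((525.1209106445312, 57.344451904296875), (365.004638671875, 220.4219512939453), 86.97484588623047)
[-0.9 -0.  10.2] [-1.49  0.39 -0.28] 30.0 s29
[9.28305098e-06 6.36207084e-06 2.87609741e-05] 0.001593988255526196 [-1.73461384 -0.47554214 10.59384153] 0.023140796941709958
```

View pics/fc.png

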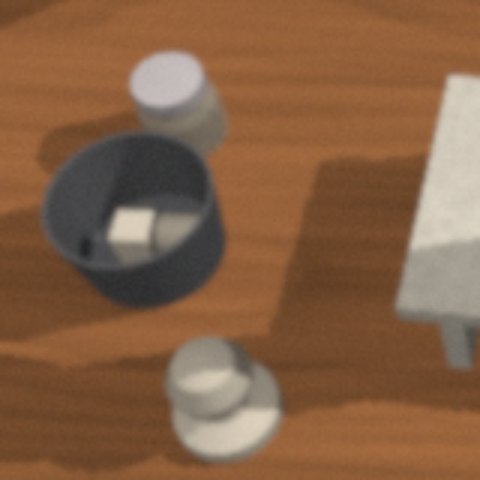

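The tub is upright with both casts in it (crop (132,230) and (178,230)). The arm is still and pressing down with about 10 N, and the line is at the edge, so I'm handing in.

```bash
python3 -c "
from cell import r; print(r.sign_off())"
```

```text
the job is handed in; nothing more can be done
None
```

I dropped both casts in the tub, slid the board out until its line met the riser's edge, and handed in at about 30 s while still gripping the cleat. Sign-off gave no verdict, so the figures below are my own last checks.

- **Casts:** both are in the upright tub. The jar and the plaster model showed no visible movement in the pictures.
- **Line at the edge:** the side camera puts the line 0.5 mm past the edge and the scene camera about 2.8 mm past it. They disagree by about 2 mm, but both are within the 7 mm limit. The line is parallel to the edge within about 0.01 rad and about 1 cm off its middle.
- **Board:** its tilt is about 0.008 rad, with its outer end very slightly up. It is held down with about 10 N, the 23 mm grip is steady and the arm is not moving.
- **On the way:** the board's tilt wandered up to about 0.014 rad either way while sliding, and I levelled it each time. The limits are 0.04 rad for flat and 0.15 rad for tipping.

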